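# Clear the reject from the press nest and load a fresh cover

## Task

An orange rejected cover is still sitting in the nest of the small green press: take it out and lay it flat, closed side up, in the large empty compartment of the blue reject tray. Then take the yellow cover off the sloping feed rail and seat it in the nest, rim down and closed side up, flat and fully home between the stops. Do not strike the press, and leave the other reject in the tray, the oil bottle, the spanner and the steel cup where they are.

Things in the scene. Friction and masses are not known exactly. Their poses are not given: they have to be found in the camera images.
- press: Small green press, fixed, yaw varies. Origin on the table under the nest, +x away from the robot at yaw 0. Steel dial, radius 112 mm, top z 26. Overhead beam: x -5 to 57, y -35 to 185, z 200 to 262 mm, with a 32 mm ram at x 22 down to z 182: a vertical gripper does not fit, so come from -x, tool leaning, fingers down and to +x. Column 50 x 60 mm centred at x 32, y 155.
- nest (a point): Centre of the nest floor, 58 mm above the table, axes as press; the cover's length goes along x, either way round. Pocket 64 x 44 mm, 7 mm deep: end stops 12 mm thick beyond x +-32, 62 mm wide; corner blocks at |x| 18 to 32, |y| 22 to 31 mm. The middle 36 mm of the long sides is open for fingers; floor 34 mm wide, free beside it down to the dial, 32 mm lower.
- reject: Orange cover that starts in the nest: hollow box 60 x 40 x 24 mm, walls 4 mm, closed on one 60 x 40 face, which has a round boss (16 mm wide, 3 mm high) in its middle, open at the other face, the rim. Origin: centre of the rim plane; x along the 60 mm length, y along the 40 mm width, z from the rim towards the closed face. About 60 g.
- cover: Yellow cover, black boss, same shape and origin as the orange one (60 x 40 x 24 mm, x length, y width, z from rim to closed face). Starts on the feed rail, tilted 35 degrees: rim on the slope, closed face up and to the rail's +x.
- rail: Sloping feed rail, fixed, left or right of the press, yaw varies. Origin on the table under the yellow cover; the slope descends 35 degrees towards +x (away from the robot at yaw 0). Slope 32 mm wide, so fingers pass beside it; a stop 7 mm high under the cover's lower end; upper end 128 mm high. Foot plate x -75 to 55, y +-35, 8 mm high.
- rail_seat (a point): Point on the rail's slope under the middle of the yellow cover's rim, 85 mm above the table; axes as the rail (not tilted).
- tray: Blue open tray, fixed, any yaw, 195 (x) x 135 (y) mm outside, walls 5 mm thick, 24 mm high, floor 5 mm. Origin: centre of its underside. A divider 20 mm high, 4 mm thick, at x -34.5 parts a small full compartment (-x) from the large empty one (+x), 125 x 125 mm.
- tray_space (a point): Centre of the floor of the tray's large empty compartment, axes as the tray.
- old_reject: Another orange cover, same shape, already in the tray's small compartment; leave it.
- oil: White oil bottle with red cap, 44 mm wide, 110 mm high, origin at the underside; leave it.
- spanner: Steel spanner 150 mm long lying on the table; leave it.
- cup: Steel cup, 70 mm wide and 70 mm high, origin at the underside; leave it.

How it is judged:
By the outcome, as a careful person would: the job done as asked, in the order asked, and still so for the second after the job is handed in, with the robot touching nothing.
It also fails if it takes over 56 s, if anything falls off the work surface, if the arm or the gripper's body presses on something with over 40 N, if the wrist force passes 120 N, or if a joint passes its speed limit or range.

## Robot

A 7-joint arm with a two-finger parallel gripper is mounted at the origin on the work surface. World frame = base frame: x ahead of the robot, y to its left, z up, the work surface at z = 0. Lengths are in m, angles in rad, forces in N, time in s.
With the tool pointing down it reaches from about 0.4 to 0.85 m from the base axis. Payload 10.4 kg.
Tool frame: the origin (TCP) lies at the very end of the fingers, on their centre line; the grasp point (between the pads) lies 19 mm behind it (manip.tcp_to_grasp is the distance from the TCP to the grasp point, in m); x points along the fingers, y is the direction in which the jaws open and shut, and the axes are right-handed (so a half turn about x gives the same grasp; the last joint's range is limited). The gripper opens to 85 mm and grips with 20 to 120 N. Pads are 22 mm wide; open, the fingers measure 114 mm over their backs; the gripper's body (76 mm by 85 mm) begins 54 mm behind the grasp point. The pads swing forward as they close: fully open they stand 13 mm farther back than shut.
Start: joints at [-1.33, 0.332, -0.065, 1.46, 0.022, 1.35, -0.088], TCP at [0.163, 0.603, 0.231] pointing down, gripper open.
Joint ranges: [-2.6, 2.6], [-0.5, 2.12], [-1.47, 1.34], [0.16, 2.42], [-1.27, 4.41], [0.06, 2.06], [-2.6, 2.6]. Speed limits (rad/s): [2.22, 2.22, 2.79, 2.79, 3.14, 3.14, 3.14].

## Interface

Orientations are given as a unit quaternion [x, y, z, w].
In Python, from workcell import manip, cams, hand_in gives the robot as it stands.
- The arm moves only by the shell command python3 -m handwheel 'ROWS' [FORCE]. ROWS is text: rows parted by semicolons, each of 7 numbers parted by spaces: the shift along the tool's x, y, z in mm, then the turn, a rotation vector about the tool's x, y, z in rad, then the finger opening in mm, from 0 to 85.4. A call has 1 to 8 rows; each row shifts and turns the commanded pose from where the row before left it, along the tool's axes as they then stand; what a row does not reach is not made up. A row lasts 1/10 s, in which the tool goes at most 50 mm and 8.59 degrees, less where a joint would pass 70% of its speed; a pose out of reach is approached as far as the arm can. A call with a gripper value outside its range is refused whole. The fingers move at their own pace and stop on an object; FORCE is the grip in N (left out, the last holds). Time passes only in rows, so rows that do not move let the fingers close. It gives the time, the measured TCP pose, the force and the opening at its end, in the units of the state.
- manip.get_obs(): the state, without advancing time (a new reading comes with each control period).
- cams.camera(name): name is "side" or "top" or "wrist"; returns a dict with "color" (480x640x3 uint8, blue, green, red), "depth" (480x640 float32, m along the optical axis (not along the pixel's ray), 0 where there is no reading), "camera_matrix" (3x3 intrinsics, pixels), "origin" and "attitude" of the camera in the world; the wrist camera has in their place "T_tool_cam" (4x4, takes a point from camera to tool coordinates, whose origin is the TCP and whose axes are the tool frame's). Camera axes: x right, y down, z forward; pixel columns grow to the right and rows downward; lengths in m; the calibration is good to about 2 mm. A picture is of the moment at which its call begins: read the wrist's pose just before it.
- hand_in(): hands the job in, once; it reports no verdict.
Trained networks look in the newest picture that a camera, given by its name, has taken for a name from the list of things; names that differ only in an ending like _2 or _b are one class to them, and where a whole thing is asked for, a point or a joint stands for the part that bears it (a point fixed in the world has none). Each returns a list of dicts, best first, with "conf" (0 to 1); they miss things now and then, are a little off and sometimes report something else, mostly with a low value. They report only what shows in the picture. A call takes as long as a camera call.
- cams.recognise(camera, thing): "box" ([left, top, width, height] in pixels, round what is visible of it).
- cams.outline_of(camera, thing): "region" (480x640 bool, what is visible of it) and "box" ([left, top, width, height] in pixels, round what is visible of it).
The state is a dict: "clock": time; "joint_pos": joint angles; "joint_velocities": joint speeds; "tau": joint torques, N m; "position": TCP position; "ee_rot": TCP orientation; "ft_force": force on the tool from outside, world axes, zero at the start; "torque": the same for the moment, N m; "grip_width": opening from 0.0 (shut) to 1.0 (fully open).
Only numpy, scipy, OpenCV 4.12 (cv2) and the standard library are available. Lean on these libraries where they do the work, as an engineer would, in place of code of your own. Each camera call takes 0.05 s, during which the arm holds its last target.

## Working session

There is one attempt and no reset: what is moved stays moved. The work goes in short steps, Python scripts to look and compute and a shell command to move; the robot and the scene stay as the last step left them, time stands still between calls to the robot, and variables do not carry over. Pictures are saved under pics/ and viewed, and the job is handed in when it is done.

```bash
ls; mkdir -p pics; python3 - <<'E'
from workcell import manip, cams
import cv2,numpy as np
o=manip.get_obs();print({k:np.round(v,3) for k,v in o.items()}, manip.tcp_to_grasp)
for n in ["side","top","wrist"]:
    c=cams.camera(n);cv2.imwrite(f"pics/{n}0.png",c["color"]);np.savez(f"{n}0.npz",**c)
    print(n,{k:np.round(v,3).tolist() for k,v in c.items() if k not in("color","depth")})
E
```

```text
pics
{'clock': np.float64(0.0), 'joint_pos': array([-1.33 ,  0.333, -0.065,  1.461,  0.022,  1.35 , -0.088]), 'joint_velocities': array([ 0.001, -0.   , -0.001, -0.001,  0.002,  0.001, -0.001]), 'tau': array([-0.0000e+00, -6.2544e+01,  4.9000e-02, -3.9161e+01,  1.6000e-02,
        1.0000e-02,  0.0000e+00]), 'position': array([0.163, 0.603, 0.231]), 'ee_rot': array([ 0.092,  0.701, -0.093,  0.701]), 'ft_force': array([ 0.618, -0.385,  0.304]), 'torque': array([ 0.012, -0.057,  0.055]), 'grip_width': np.float64(1.0)} 0.0187
side {'camera_matrix': [[454.12, 0.0, 320.88], [0.0, 454.12, 233.375], [0.0, 0.0, 1.0]], 'origin': [0.388, 0.682, 0.536], 'attitude': [-0.108, 0.872, -0.473, 0.066]}
top {'camera_matrix': [[475.105, 0.0, 331.824], [0.0, 475.105, 237.246], [0.0, 0.0, 1.0]], 'origin': [0.383, -0.022, 1.122], 'attitude': [0.711, -0.697, 0.063, -0.073]}
wrist {'camera_matrix': [[382.915, 0.0, 321.186], [0.0, 382.915, 240.13], [0.0, 0.0, 1.0]], 'T_tool_cam': [[-0.001, -0.296, 0.955, -0.142], [1.0, -0.001, 0.001, -0.0], [0.001, 0.955, 0.296, -0.076], [0.0, 0.0, 0.0, 1.0]]}
```

View pics/side0.png

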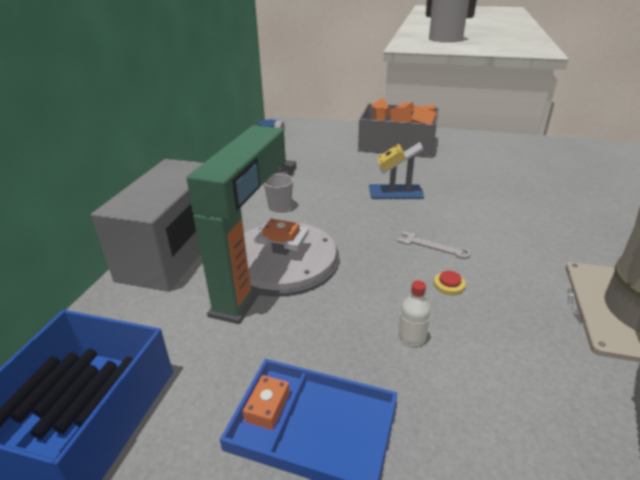

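View pics/top0.png

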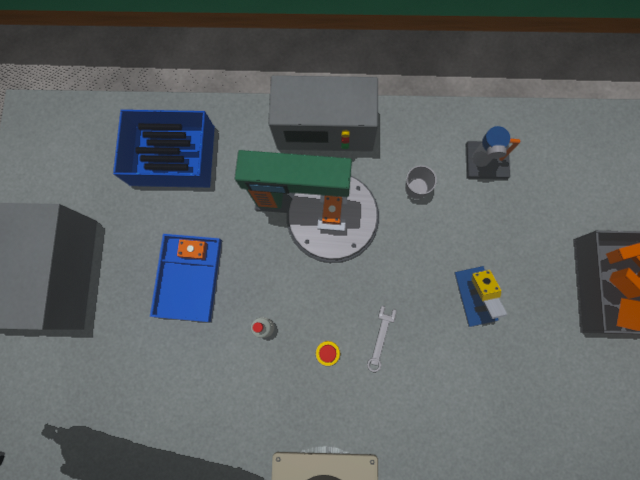

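```bash
python3 - <<'E'
from workcell import manip, cams
import numpy as np
for n in ["side","top"]:
    cams.camera(n)
    for t in ["press","nest","reject","cover","rail","tray","tray_space","oil","spanner","cup"]:
        r=cams.outline_of(n,t)
        for i,x in enumerate(r[:3]):
            print(n,t,round(x["conf"],2),np.round(x["box"]).tolist(),int(x["region"].sum()))
        if r: np.save(f"m_{n}_{t}.npy",np.array([x["region"] for x in r[:3]]))
E
```

```text
side press 0.57 [186.0, 123.0, 156.0, 203.0] 15865
side nest 0.68 [186.0, 123.0, 153.0, 201.0] 15481
side reject 0.66 [260.0, 215.0, 38.0, 28.0] 704
side cover 0.72 [378.0, 146.0, 27.0, 24.0] 400
side rail 0.6 [368.0, 144.0, 53.0, 58.0] 1201
side tray_space 0.93 [219.0, 359.0, 179.0, 119.0] 13775
side oil 0.65 [400.0, 280.0, 32.0, 68.0] 1568
side spanner 0.83 [397.0, 234.0, 72.0, 22.0] 627
side cup 0.68 [265.0, 174.0, 32.0, 40.0] 904
side cup 0.42 [220.0, 356.0, 175.0, 124.0] 13724
top press 0.8 [234.0, 150.0, 143.0, 112.0] 10284
top nest 0.6 [234.0, 148.0, 143.0, 115.0] 10353
top reject 0.64 [322.0, 197.0, 19.0, 28.0] 467
top cover 0.92 [470.0, 271.0, 29.0, 30.0] 644
top rail 0.74 [453.0, 266.0, 55.0, 60.0] 1464
top rail 0.7 [178.0, 244.0, 29.0, 15.0] 492
top rail 0.44 [405.0, 167.0, 31.0, 32.0] 795
top tray 0.7 [152.0, 234.0, 69.0, 91.0] 4494
top tray_space 0.74 [149.0, 235.0, 70.0, 87.0] 4683
top oil 0.69 [252.0, 316.0, 21.0, 24.0] 383
top spanner 0.74 [372.0, 309.0, 24.0, 61.0] 469
top cup 0.81 [406.0, 168.0, 32.0, 32.0] 807
```

```bash
cat > h.py <<'E'
import numpy as np, cv2
from scipy.spatial.transform import Rotation as R
def load(n): return dict(np.load(n+".npz"))
def cloud(c,pose=None):
    d=c["depth"];K=c["camera_matrix"];v,u=np.mgrid[0:480,0:640]
    P=np.stack([(u-K[0,2])/K[0,0]*d,(v-K[1,2])/K[1,1]*d,d],-1)
    if "origin" in c: Rm=R.from_quat(c["attitude"]).as_matrix();t=c["origin"]
    else:
        T=c["T_tool_cam"];Rt=R.from_quat(pose[1]).as_matrix();Rm=Rt@T[:3,:3];t=Rt@T[:3,3]+pose[0]
    W=P@Rm.T+t; W[d==0]=np.nan; return W
def proj(c,p,pose=None):
    if "origin" in c: Rm=R.from_quat(c["attitude"]).as_matrix();t=c["origin"]
    else:
        T=c["T_tool_cam"];Rt=R.from_quat(pose[1]).as_matrix();Rm=Rt@T[:3,:3];t=Rt@T[:3,3]+pose[0]
    q=(np.atleast_2d(p)-t)@Rm; K=c["camera_matrix"]
    return np.c_[q[:,0]/q[:,2]*K[0,0]+K[0,2],q[:,1]/q[:,2]*K[1,1]+K[1,2]]
E
python3 - <<'E'
from h import *
for n in ["top","side"]:
    c=load(n+"0");W=cloud(c)
    print(n,"tcp px",proj(c,[0.163,0.603,0.231]))
    t=W[330:400,300:420] if n=="top" else W[240:330,480:560]
    print("table z",np.nanmedian(t[...,2]),np.nanstd(t[...,2]))
    for t in ["press","reject","cover","rail","tray","tray_space","oil","spanner","cup"]:
        try:m=np.load(f"m_{n}_{t}.npy")[0]
        except Exception: continue
        p=W[m];p=p[~np.isnan(p[:,0])]
        print(n,t,np.round(np.median(p,0),3),np.round(np.percentile(p,2,axis=0),3),np.round(np.percentile(p,98,axis=0),3))
# dial
for n in ["top","side"]:
    c=load(n+"0");W=cloud(c);m=np.load(f"m_{n}_press.npy")[0]
    p=W[m];p=p[(abs(p[:,2]-.026)<.008)]
    # boundary fit: convex hull circle
    h=cv2.minEnclosingCircle((p[:,:2]*1000).astype(np.float32));print(n,"dial",h,np.median(p[:,2]))
    for t in ["reject","cover"]:
        m=np.load(f"m_{n}_{t}.npy")[0];m=cv2.erode(m.astype(np.uint8),np.ones((3,3)))>0
        p=W[m];p=p[~np.isnan(p[:,0])];mu=np.median(p,0)
        # ransac-ish plane
        q=p
        for k in range(5):
            mu=q.mean(0);nn=np.linalg.svd(q-mu)[2][2];r=(p-mu)@nn;q=p[abs(r)<.003]
        print(n,t,"plane n",nn.round(3),mu.round(4),len(q),len(p))
        r=cv2.minAreaRect((q[:,:2]*1000).astype(np.float32));print(r)
E
```

```text
top tcp px [[-16.61870666 448.26409818]]
table z 0.0007538845577473863 0.004794493001407166
top press [0.66  0.038 0.055] [ 0.552 -0.097  0.009] [0.715 0.173 0.265]
top reject [ 0.647 -0.003  0.082] [ 0.62  -0.021  0.067] [0.678 0.016 0.087]
top cover [ 0.483 -0.334  0.107] [ 0.454 -0.359  0.01 ] [ 0.516 -0.314  0.122]
top rail [ 0.446 -0.334  0.009] [ 0.405 -0.37   0.004] [ 0.53  -0.3    0.126]
top tray [0.485 0.342 0.007] [0.403 0.268 0.002] [0.59  0.404 0.027]
top tray_space [0.487 0.341 0.007] [0.403 0.268 0.001] [0.591 0.405 0.027]
top oil [0.385 0.141 0.077] [0.364 0.126 0.006] [0.405 0.165 0.113]
top spanner [ 0.374 -0.121  0.008] [ 0.3   -0.15   0.002] [ 0.433 -0.101  0.012]
top cup [ 0.737 -0.211  0.034] [ 0.695 -0.237  0.001] [ 0.759 -0.175  0.072]
side tcp px [[928.90590384 842.39398808]]
table z -9.172685589842189e-05 0.0009242718252416972
side press [0.667 0.112 0.114] [ 0.557 -0.067  0.003] [0.723 0.181 0.263]
side reject [0.65  0.011 0.081] [ 0.622 -0.022  0.061] [0.684 0.019 0.086]
side cover [ 0.487 -0.323  0.099] [ 0.46  -0.356  0.075] [ 0.515 -0.312  0.12 ]
side ra
[... 560 characters left out ...]
2, -3.2338027954101562), (33.5910758972168, 57.24343490600586), 83.62163543701172)
top cover plane n [-0.544 -0.149 -0.826] [ 0.4878 -0.3337  0.107 ] 372 525
((489.3527526855469, -334.4054870605469), (51.25038146972656, 37.89912414550781), 13.604193687438965)
side dial ((731.13037109375, -125.06352233886719), 312.06396484375) 0.02651574983839794
side reject plane n [0.008 0.228 0.974] [0.6501 0.0023 0.0804] 253 578
((652.3914184570312, 0.09222793579101562), (37.974830627441406, 60.67585372924805), 86.3776626586914)
side cover plane n [-0.341 -0.614 -0.712] [ 0.489  -0.3248  0.1002] 126 304
((488.53619384765625, -328.1878662109375), (49.56936264038086, 27.458759307861328), 15.450837135314941)
```

```bash
python3 - <<'E'
from h import *
from scipy.optimize import least_squares
cs={n:load(n+"0") for n in ["top","side"]};Ws={n:cloud(c) for n,c in cs.items()}
mk=lambda n,t:np.load(f"m_{n}_{t}.npy")[0]
for n in cs:
    W=Ws[n]
    bm=W.reshape(-1,3);s=(bm[:,2]>.252)&(bm[:,2]<.272)&(bm[:,0]>.6)&(bm[:,0]<.75)&(abs(bm[:,1])<.25)
    b=bm[s];r=cv2.minAreaRect((b[:,:2]*1000).astype(np.float32));print(n,"beam",r,len(b))
    # dial: radial edge
    s=(abs(bm[:,2]-.026)<.005)&(np.hypot(bm[:,0]-.65,bm[:,1])<.14);b=bm[s,:2]
    a=np.degrees(np.arctan2(b[:,1],b[:,0]-.65));rr=np.hypot(b[:,0]-.65,b[:,1])
    e=[]
    for k in range(-180,180,6):
        m=(a>=k)&(a<k+6)
        if m.sum()>3:
            i=np.argmax(np.where(m,rr,0)); 
            if rr[i]>.09:e.append(b[i])
    e=np.array(e)
    f=least_squares(lambda q:np.hypot(*(e-q[:2]).T)-.111,[.65,0],loss="soft_l1",f_scale=.002);print("dial",f.x.round(4),len(e),np.abs(f.fun).mean())
    s=(bm[:,2]>.02)&(bm[:,2]<.03)&(bm[:,0]>.38)&(bm[:,0]<.62)&(bm[:,1]>.24)&(bm[:,1]<.43);
    m=mk(n,"tray_space").ravel();s&=cv2.dilate(m.reshape(480,640).astype(np.uint8),np.ones((5,5))).ravel()>0
    b=bm[s];print("tray",cv2.minAreaRect((b[:,:2]*1000).astype(np.float32)),len(b))
    s=(bm[:,2]>.004)&(bm[:,2]<.012)&(bm[:,0]>.38)&(bm[:,0]<.56)&(bm[:,1]<-.27)&(bm[:,1]>-.41);
    m=mk(n,"rail").ravel();s&=m
    b=bm[s];print("foot",cv2.minAreaRect((b[:,:2]*1000).astype(np.float32)),len(b))
    # old reject in tray
    col=cs[n]["color"].astype(int);o=(col[...,2]>150)&(col[...,0]<90)&(col[...,1]<140)
    s=o.ravel()&(bm[:,0]>.38)&(bm[:,0]<.65)&(bm[:,1]>.24)&(bm[:,1]<.43);b=bm[s];print("old",np.median(b,0).round(3))
E
```

```text
top beam ((679.8248291015625, 70.37705993652344), (220.23902893066406, 65.93962097167969), 86.61131286621094) 3730
dial [0.6571 0.0015] 47 0.00521452774841935
tray ((496.73516845703125, 337.4224548339844), (137.8186798095703, 195.3668212890625), 86.18489074707031) 891
foot ((467.0787048339844, -340.4998474121094), (128.99148559570312, 69.28811645507812), 13.397493362426758) 976
old [0.562 0.326 0.03 ]
side beam ((681.2007446289062, 71.72197723388672), (219.49557495117188, 64.41759490966797), 86.82972717285156) 2805
dial [ 0.6597 -0.0023] 41 0.005386726636855714
tray ((497.63946533203125, 335.5128173828125), (137.7747039794922, 195.69606018066406), 86.21983337402344) 2627
foot ((471.21929931640625, -340.42010498046875), (128.38186645507812, 75.40901184082031), 14.916045188903809) 639
old [0.562 0.334 0.03 ]
```

```bash
python3 - <<'E'
import cv2
a=cv2.imread("pics/top0.png")
x=cv2.resize(a[140:340,230:530],None,fx=2.66,fy=2.66,interpolation=cv2.INTER_CUBIC);cv2.imwrite("pics/topz.png",x)
E
```

```text
(no output)
```

View pics/topz.png

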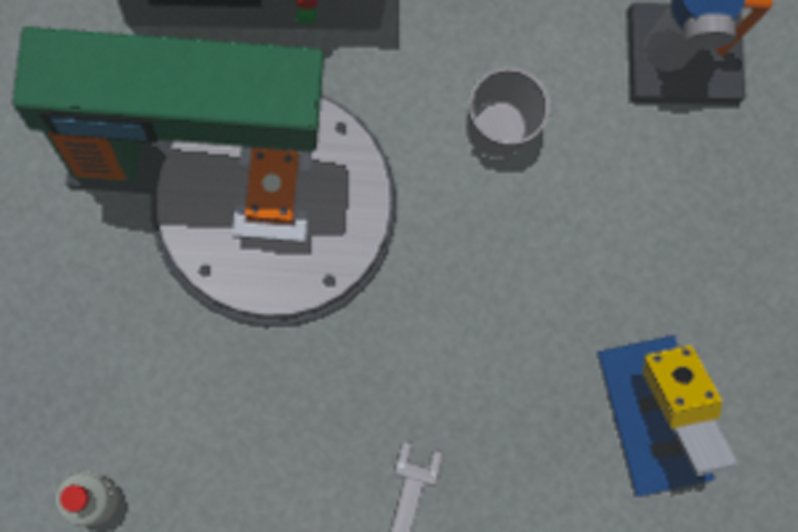

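```bash
cat >> h.py <<'E'
def Rtool(az,th):
    """az deg: lean azimuth; th deg from vertical (fingers down and towards az)"""
    a,t=np.radians([az,th]);s,c=np.sin(t),np.cos(t)
    M=np.array([[s,0,c],[0,1,0],[-c,0,s]])
    return R.from_euler("z",a).as_matrix()@M
def plan(wps,start=None,vmax=48,wmax=8.2):
    """wps: list of (pos,az,th,grip[,n]); prints rows from current pose"""
    from workcell import manip
    if start is None:
        o=manip.get_obs();p=np.array(o["position"]);Rm=R.from_quat(o["ee_rot"]).as_matrix()
        print("from",p.round(4),"az/th",azth(Rm))
    else: p,Rm=start
    for w in wps:
        q=np.array(w[0]);Rg=Rtool(w[1],w[2]);rv=R.from_matrix(Rm.T@Rg).as_rotvec()
        n=int(max(np.ceil(np.linalg.norm(q-p)*1000/vmax),np.ceil(np.degrees(np.linalg.norm(rv))/wmax),1))
        if len(w)>4:n=max(n,w[4])
        rows=[];p0=p
        for k in range(n):
            t=Rm.T@((q-p0)/n)*1000
            rows.append("%.0f %.0f %.0f %.3f %.3f %.3f %g"%(*t,*(rv/n),w[3]) if max(abs(t))>3 else "%.1f %.1f %.1f %.3f %.3f %.3f %g"%(*t,*(rv/n),w[3]))
            Rm=Rm@R.from_rotvec(rv/n).as_matrix()
        p=q;print(n,"rows to",q.round(4));print("; ".join(rows).replace("-0.000","0").replace("0.000","0"))
def azth(Rm):
    d=Rm[:,0];z=Rm[:,2];return np.degrees([np.arctan2(Rm[1,1],Rm[0,1])-np.pi/2,np.arctan2(np.dot(d[:2],[Rm[1,1],-Rm[0,1]]),-d[2])]).round(1)
def frame(o,yaw):
    return lambda v: np.array(o)+R.from_euler("z",yaw,degrees=True).as_matrix()@np.array(v)
press=frame([.650,-.0025,0],-3.3)
tray=frame([.497,.3365,0],176.2)
rail=frame([.476,-.3375,0],14.5)
s35,c35=np.sin(np.radians(35)),np.cos(np.radians(35))
E
python3 - <<'E'
from h import *
tip=np.array([.007,0,.0665]);d=np.array([s35,0,-c35])
A=press(tip-.13*d)
print(A)
plan([((.35,.30,.27),-3.3,20,62),(A,-3.3,35,62)])
E
```

```text
[0.5825471  0.00138931 0.17298977]
from [0.163  0.6034 0.2313] az/th [-15.1  -0. ]
8 rows to [0.35 0.3  0.27]
-5 -31 32 -0.026 -0.043 0.004 62; -4 -31 32 -0.026 -0.043 0.004 62; -2 -32 31 -0.026 -0.043 0.004 62; -1 -33 30 -0.026 -0.043 0.004 62; 0 -34 30 -0.026 -0.043 0.004 62; 1 -34 29 -0.026 -0.043 0.004 62; 2 -35 28 -0.026 -0.043 0.004 62; 3 -36 27 -0.026 -0.043 0.004 62
9 rows to [0.5825 0.0014 0.173 ]
20 -32 22 0 -0.029 0 62; 20 -32 22 0 -0.029 0 62; 21 -32 21 0 -0.029 0 62; 21 -32 21 0 -0.029 0 62; 22 -32 20 0 -0.029 0 62; 23 -32 19 0 -0.029 0 62; 23 -32 19 0 -0.029 0 62; 24 -32 18 0 -0.029 0 62; 24 -32 17 0 -0.029 0 62
```

```bash
python3 -m handwheel '-5 -31 32 -0.026 -0.043 0.004 62; -4 -31 32 -0.026 -0.043 0.004 62; -2 -32 31 -0.026 -0.043 0.004 62; -1 -33 30 -0.026 -0.043 0.004 62; 0 -34 30 -0.026 -0.043 0.004 62; 1 -34 29 -0.026 -0.043 0.004 62; 2 -35 28 -0.026 -0.043 0.004 62; 3 -36 27 -0.026 -0.043 0.004 62' 40
python3 - <<'E'
from h import *
d=np.array([s35,0,-c35]);A=press(np.array([.007,0,.0665])-.13*d)
plan([(A,-3.3,35,62)])
E
```

```text
clock: 2.05
position: [0.3515, 0.2987, 0.2713]
ee_rot: [0.014, 0.574, -0.023, 0.818]
ft_force: [1.1, 0.2, 0.2]
grip_width: 0.726
from [0.3515 0.2987 0.2713] az/th [-3.1 19.9]
9 rows to [0.5825 0.0014 0.173 ]
20 -32 22 0.001 -0.029 0 62; 20 -32 21 0.001 -0.029 0 62; 21 -32 21 0.001 -0.029 0 62; 22 -32 20 0.001 -0.029 0 62; 22 -32 20 0.001 -0.029 0 62; 23 -32 19 0.001 -0.029 0 62; 23 -32 18 0.001 -0.029 0 62; 24 -32 18 0.001 -0.029 0 62; 24 -32 17 0.001 -0.029 0 62
```

```bash
python3 -m handwheel '20 -32 22 0.001 -0.029 0 62; 20 -32 21 0.001 -0.029 0 62; 21 -32 21 0.001 -0.029 0 62; 22 -32 20 0.001 -0.029 0 62; 22 -32 20 0.001 -0.029 0 62; 23 -32 19 0.001 -0.029 0 62; 23 -32 18 0.001 -0.029 0 62; 24 -32 18 0.001 -0.029 0 62'
python3 -m handwheel '24 -32 17 0.001 -0.029 0 62'
cat >> h.py <<'E'
def snap(n,name):
    from workcell import manip,cams
    o=manip.get_obs();c=cams.camera(n);cv2.imwrite(f"pics/{name}.png",c["color"])
    pose=(np.array(o["position"]),np.array(o["ee_rot"]));np.savez(name+".npz",**c,pp=pose[0],pq=pose[1])
    return c,pose
E
python3 - <<'E'
from h import *
c,pose=snap("wrist","w1")
print(pose, azth(R.from_quat(pose[1]).as_matrix()))
# overlay model of nest & cover
im=c["color"].copy()
for z,col in((.058,(0,255,0)),(.082,(255,0,255))):
    pts=np.array([press((sx*.03,sy*.02,z)) for sx,sy in((1,1),(1,-1),(-1,-1),(-1,1))])
    cv2.polylines(im,[proj(c,pts,pose).astype(np.int32)],True,col,1)
print(proj(c,press((0,0,.085)),pose))
cv2.imwrite("pics/w1o.png",im)
E
```

```text
clock: 2.85
position: [0.5558, 0.0302, 0.1823]
ee_rot: [0.015, 0.476, -0.027, 0.879]
ft_force: [1.0, 1.6, -0.4]
grip_width: 0.726
clock: 2.95
position: [0.5812, -0.0036, 0.1715]
ee_rot: [0.015, 0.463, -0.028, 0.886]
ft_force: [-0.2, 1.4, -1.2]
grip_width: 0.727
(array([ 0.58115144, -0.00364716,  0.17154576]), array([ 0.01474306,  0.46262122, -0.02778939,  0.88599774])) [-3.6 34.9]
[[328.99739345 246.91324711]]
```

View pics/w1o.png

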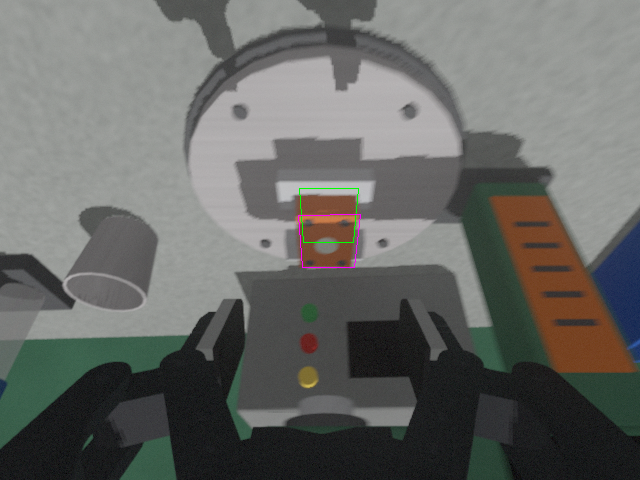

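```bash
python3 - <<'E'
from h import *
c=load("w1");pose=(c["pp"],c["pq"]);W=cloud(c,pose)
col=c["color"].astype(int)
m=(col[...,2]>col[...,0]*1.8)&(col[...,2]>70);m[:180]=0;m[290:]=0;m[:,:280]=0;m[:,380:]=0
p=W[m];p=p[(abs(p[:,2]-.082)<.0035)]
print(len(p),np.median(p,0),cv2.minAreaRect((p[:,:2]*1000).astype(np.float32)))
z=cv2.resize(c["color"][160:300,250:400],None,fx=4,fy=4,interpolation=cv2.INTER_CUBIC);cv2.imwrite("pics/w1z.png",z)
print(W[245,326])
# end stop block white, z~65 near side
m=(np.nanmin(c["color"],-1)>150);p=W[m];p=p[(abs(p[:,2]-.065)<.004)&(np.hypot(p[:,0]-.65,p[:,1])<.06)]
print(len(p),cv2.minAreaRect((p[:,:2]*1000).astype(np.float32)))
E
```

```text
2330 [ 0.63987419 -0.0036883   0.08161199] ((649.0299682617188, -4.194366455078125), (37.7606315612793, 61.02814865112305), 85.05231475830078)
[ 0.64794147 -0.00447396  0.08479234]
1502 ((650.084228515625, -3.656078338623047), (61.7880859375, 88.23188781738281), 86.83885955810547)
```

View pics/w1z.png

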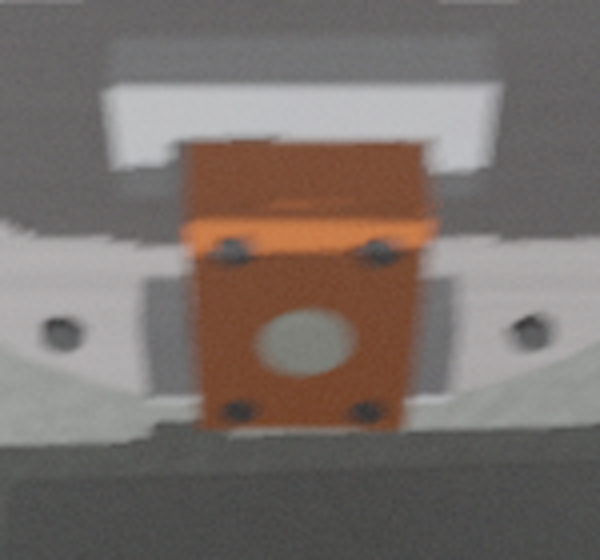

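```bash
sed -i 's/^press=.*/press=frame([.650,-.0037,0],-3.2)/' h.py; python3 - <<'E'
from h import *
d=np.array([s35,0,-c35]);t=np.array([.006,0,.066])
plan([(press(t-.03*d),-3.2,35,62,3),(press(t),-3.2,35,62,2)])
E
```

```text
from [ 0.5825 -0.0101  0.1701] az/th [-4.  34.9]
3 rows to [ 0.6388 -0.0031  0.0906]
32 4 0 -0.003 -0.001 0.003 62; 32 4 0 -0.003 -0.001 0.003 62; 32 3 0 -0.003 -0.001 0.003 62
2 rows to [ 0.656 -0.004  0.066]
15 0 0 0 0 0 62; 15 0 0 0 0 0 62
```

```bash
python3 -m handwheel '32 4 0 -0.003 -0.001 0.003 62; 32 4 0 -0.003 -0.001 0.003 62; 32 3 0 -0.003 -0.001 0.003 62; 0 0 0 0 0 0 62; 0 0 0 0 0 0 62'
python3 - <<'E'
from h import *
t=np.array([.006,0,.066])
plan([(press(t),-3.2,35,62,2)])
E
```

```text
clock: 3.5
position: [0.631, 0.0058, 0.0983]
ee_rot: [0.012, 0.464, -0.022, 0.886]
ft_force: [0.1, -0.1, 0.2]
grip_width: 0.725
from [0.631  0.0058 0.0983] az/th [-2.8 34.7]
2 rows to [ 0.656 -0.004  0.066]
21 -4 1 0.002 -0.002 -0.002 62; 21 -4 1 0.002 -0.002 -0.002 62
```

```bash
python3 -m handwheel '0 -8 1 0.002 -0.002 -0.002 62; 0 0 0 0 0 0 62; 0 0 0 0 0 0 62'
python3 - <<'E'
from h import *
t=np.array([.006,0,.066])
plan([(press(t),-3.2,35,62,2)])
E
```

```text
clock: 3.8
position: [0.632, -0.0017, 0.1003]
ee_rot: [0.014, 0.461, -0.022, 0.887]
ft_force: [0.6, 0.7, -1.2]
grip_width: 0.727
from [ 0.632  -0.0017  0.1003] az/th [-3. 35.]
2 rows to [ 0.656 -0.004  0.066]
21 -1 0 0 0 -0.003 62; 21 -1 0 0 0 -0.003 62
```

```bash
python3 -m handwheel '14 -1 0 0 0 0 62; 14 -0.5 0 0 0 0 62; 13 0 0 0 0 0 62; 0 0 0 0 0 0 62; 0 0 0 0 0 0 62'
python3 - <<'E'
from h import *
t=np.array([.006,0,.066])
plan([(press(t),-3.2,35,62,1)])
c,pose=snap("wrist","w2")
E
```

```text
clock: 4.3
position: [0.6551, -0.0043, 0.0659]
ee_rot: [0.013, 0.462, -0.022, 0.886]
ft_force: [0.5, 0.4, -0.4]
grip_width: 0.724
from [ 0.6551 -0.0043  0.0659] az/th [-3.  34.9]
1 rows to [ 0.656 -0.004  0.066]
0.5 0.3 0.7 0.001 -0.001 -0.005 62
```

View pics/w2.png

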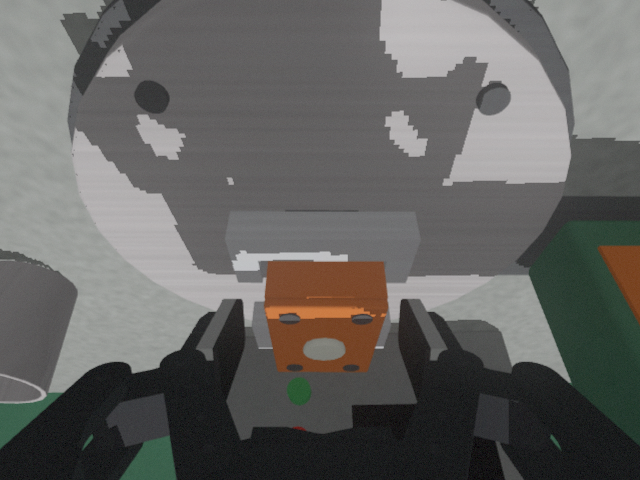

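The picture shows the orange cover (268–388, 262–372) centred between the pads (left 243, right 400). Closing.

```bash
python3 -m handwheel '0 0 0 0 0 0 30; 0 0 0 0 0 0 30; 0 0 0 0 0 0 30; 0 0 0 0 0 0 30; 0 0 0 0 0 0 30; 0 0 0 0 0 0 30' 40
python3 - <<'E'
from h import *
c,pose=snap("wrist","w3")
p=press((0.006,0,.066))
plan([(pose[0]+[0,0,.014],-3.2,35,30,2),(pose[0]+[-.08,0,.02],-3.2,35,30,3)])
E
```

```text
clock: 4.95
position: [0.6556, -0.0037, 0.0664]
ee_rot: [0.013, 0.462, -0.022, 0.887]
ft_force: [-3.8, 0.8, 7.4]
grip_width: 0.459
from [ 0.6556 -0.0037  0.0664] az/th [-2.9 35. ]
2 rows to [ 0.6556 -0.0037  0.0804]
-6 0 4 0.001 0 -0.003 30; -6 0 4 0.001 0 -0.003 30
3 rows to [ 0.5756 -0.0037  0.0864]
-17 -1 -21 0 0 0 30; -17 -1 -21 0 0 0 30; -17 -1 -21 0 0 0 30
```

View pics/w3.png

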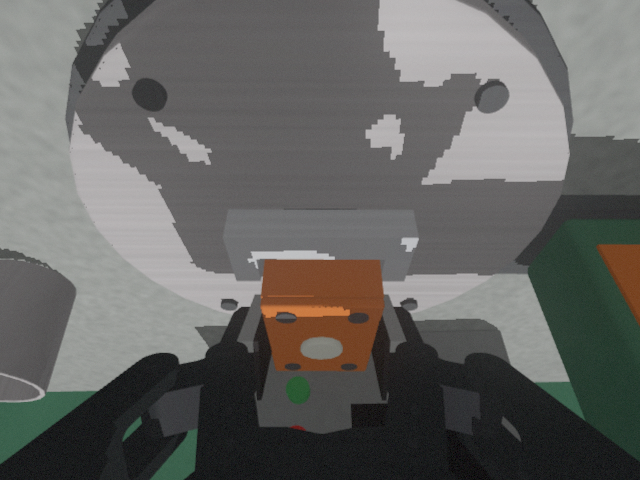

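Pads hold the cover (262–384, 260–370) at ~39 mm. Lifting out.

```bash
python3 -m handwheel '-4 0 3 0 0 0 30; -6 0 4 0 0 0 30; -5 0 3 0 0 0 30; -15 0 -15 0 0 0 30; -20 0 -21 0 0 0 30; -20 0 -21 0 0 0 30; 0 0 0 0 0 0 30'
python3 - <<'E'
from h import *
c,pose=snap("wrist","w4")
t=np.array([.006,0,.066-.058+.005])
# tray place: cover centre at tray_space; tool az -3.8 => press-like frame
P=frame(tray((.03,0,.0)),-3.8)
print(P((0,0,0)))
plan([((.50,.12,.17),-3.8,35,30),(P(t)+[0,0,.06],-3.8,35,30)])
E
```

```text
clock: 5.7
position: [0.5903, 0.0007, 0.0966]
ee_rot: [0.011, 0.462, -0.021, 0.887]
ft_force: [0.3, 0.6, -0.5]
grip_width: 0.461
[0.46706596 0.33848822 0.        ]
from [0.5917 0.001  0.0973] az/th [-2.7 35.1]
4 rows to [0.5  0.12 0.17]
-29 29 -9 0.004 0 -0.003 30; -29 29 -10 0.004 0 -0.003 30; -29 28 -10 0.004 0 -0.003 30; -29 28 -10 0.004 0 -0.003 30
6 rows to [0.4731 0.3381 0.073 ]
9 36 -15 0 0 0 30; 9 36 -15 0 0 0 30; 9 36 -15 0 0 0 30; 9 36 -15 0 0 0 30; 9 36 -15 0 0 0 30; 9 36 -15 0 0 0 30
```

View pics/w4.png

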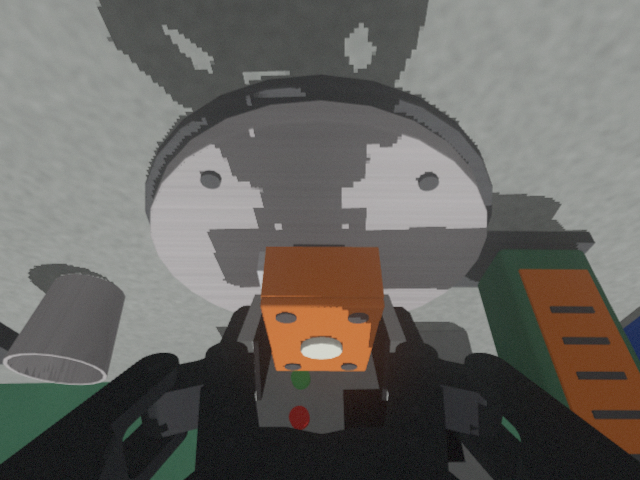

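```bash
python3 -m handwheel '-29 29 -9 0.004 0 -0.003 30; -29 29 -10 0.004 0 -0.003 30; -29 28 -10 0.004 0 -0.003 30; -29 28 -10 0.004 0 -0.003 30; -1 38 -4 0 0 0 30; -1 38 -4 0 0 0 30; -1 38 -4 0 0 0 30; -1 38 -4 0 0 0 30'
python3 -m handwheel '-1 38 -4 0 0 0 30; 0 0 0 0 0 0 30; 0 0 0 0 0 0 30'
python3 - <<'E'
from h import *
c,pose=snap("wrist","w5")
t=np.array([.006,0,.013])
P=frame(tray((.03,0,.0)),-3.8)
plan([(P(t)+[0,0,.03],-3.8,35,30),(P(t)+[0,0,.001],-3.8,35,30)])
E
```

```text
clock: 6.55
position: [0.5079, 0.2495, 0.1457]
ee_rot: [0.017, 0.474, -0.023, 0.88]
ft_force: [0.4, 0.2, 0.1]
grip_width: 0.464
clock: 6.85
position: [0.5063, 0.2863, 0.1442]
ee_rot: [0.016, 0.473, -0.023, 0.88]
ft_force: [0.6, -0.3, -0.3]
grip_width: 0.456
from [0.5065 0.2851 0.1443] az/th [-3.2 33.5]
3 rows to [0.4731 0.3381 0.043 ]
22 17 -29 0.002 -0.009 -0.004 30; 21 17 -29 0.002 -0.009 -0.004 30; 21 17 -29 0.002 -0.009 -0.004 30
1 rows to [0.4731 0.3381 0.014 ]
24 0 -17 0 0 0 30
```

View pics/w5.png

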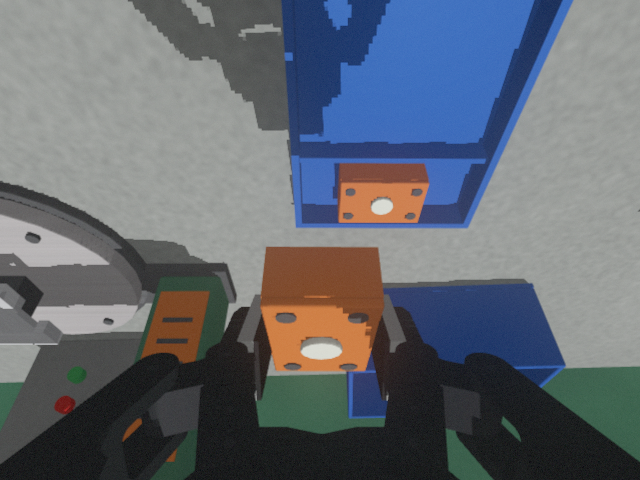

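```bash
python3 -m handwheel '22 17 -29 0.002 -0.009 -0.004 30; 21 17 -29 0.002 -0.009 -0.004 30; 21 17 -29 0.002 -0.009 -0.004 30; 0 0 0 0 0 0 30; 0 0 0 0 0 0 30'
python3 - <<'E'
from h import *
c,pose=snap("wrist","w6")
W=cloud(c,pose);col=c["color"].astype(int)
m=(col[...,0]>120)&(col[...,2]<80);m[250:]=0
p=W[m];p=p[(p[:,2]<.035)];f=p[p[:,2]<.012];print(np.median(f,0))
for lo,hi in((.021,.028),): 
  q=p[(p[:,2]>lo)&(p[:,2]<hi)];print(cv2.minAreaRect((q[:,:2]*1000).astype(np.float32)))
# held cover rim corners (front face bottom edge)
t=np.array([.006,0,.013])
P=frame(tray((.03,0,.0)),-3.8)
plan([(P(t)+[0,0,.001],-3.8,35,30)])
E
```

```text
clock: 7.4
position: [0.4736, 0.3379, 0.0428]
ee_rot: [0.015, 0.461, -0.031, 0.887]
ft_force: [0.4, -1.2, -0.1]
grip_width: 0.458
[0.43407882 0.34101863 0.00466316]
((426.6593933105469, 340.0771484375), (135.43824768066406, 60.81026077270508), 86.38241577148438)
from [0.4742 0.3379 0.0439] az/th [-4.  35.1]
1 rows to [0.4731 0.3381 0.014 ]
24 0 -18 -0.002 0.002 0.001 30
```

View pics/w6.png

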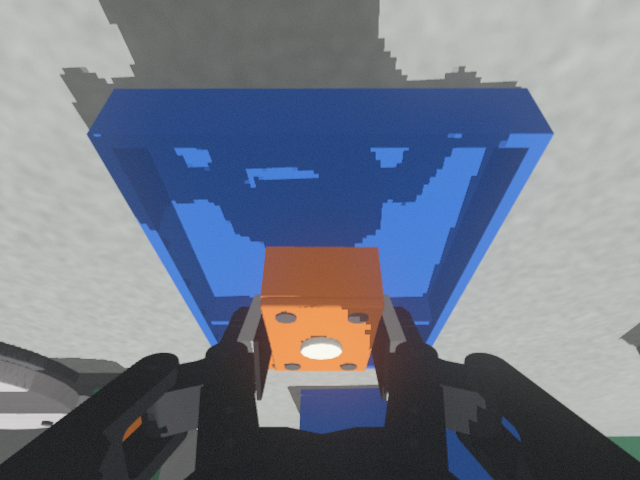

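```bash
python3 -m handwheel '11 0 -8 0 0 0 30; 9 0 -7 0 0 0 30; 0 0 0 0 0 0 30; 0 0 0 0 0 0 30'
python3 -m handwheel '2.5 0 -1.7 0 0 0 30; 0 0 0 0 0 0 30; 0 0 0 0 0 0 30'
```

```text
clock: 7.85
position: [0.4735, 0.3389, 0.0197]
ee_rot: [0.017, 0.46, -0.03, 0.887]
ft_force: [-1.1, 0.4, -0.9]
grip_width: 0.457
clock: 8.15
position: [0.4727, 0.3394, 0.0156]
ee_rot: [0.016, 0.46, -0.03, 0.887]
ft_force: [0.3, 0.1, -0.8]
grip_width: 0.458
```

```bash
python3 -m handwheel '1.6 0 -1.1 0 0 0 30; 0 0 0 0 0 0 30; 0 0 0 0 0 0 30'
python3 -m handwheel '0.8 0 -0.6 0 0 0 30; 0 0 0 0 0 0 30'
```

```text
clock: 8.45
position: [0.4727, 0.3395, 0.0135]
ee_rot: [0.015, 0.46, -0.029, 0.887]
ft_force: [0.4, 0.6, 1.6]
grip_width: 0.457
clock: 8.65
position: [0.4728, 0.3395, 0.0133]
ee_rot: [0.016, 0.46, -0.03, 0.887]
ft_force: [-11.9, -5.1, 21.3]
grip_width: 0.458
```

```bash
python3 -m handwheel '-0.8 0 0.6 0 0 0 40; 0 0 0 0 0 0 52; 0 0 0 0 0 0 60; 0 0 0 0 0 0 62; -20 0 0 0 0 0 62; -40 0 0 0 0 0 62; -40 0 0 0 0 0 62; 0 0 0 0 0 0 62'
python3 - <<'E'
from h import *
c,pose=snap("wrist","w7")
W=cloud(c,pose);col=c["color"].astype(int)
m=(col[...,2]>150)&(col[...,0]<110)
p=W[m];q=p[abs(p[:,2]-.029)<.004];q=q[q[:,0]<.53];print(np.median(p[:,2]),len(q),cv2.minAreaRect((q[:,:2]*1000).astype(np.float32)),np.percentile(q[:,2],[2,50,98]))
# next: rail. vertical tool, az 14.5
tc=np.array([.007,0,.009])  # tip in cover frame
xc=np.array([c35,0,-s35]);n=np.array([s35,0,c35])
tip=np.array([0,0,.085])+tc[0]*xc+tc[2]*n;print("tip rail",tip)
A=rail(tip+[0,0,.13])
plan([((.40,.25,.25),0,25,62),((.42,-.15,.25),8,12,62),(A,14.5,0,62)])
E
```

```text
clock: 9.45
position: [0.4139, 0.3459, 0.0985]
ee_rot: [0.017, 0.46, -0.027, 0.887]
ft_force: [0.0, 0.1, 0.0]
grip_width: 0.726
nan 2823 ((466.7812194824219, 339.5902099609375), (39.2333984375, 60.522003173828125), 85.35928344726562) [0.02773703 0.02865106 0.02948571]
tip rail [0.01089625 0.         0.08835733]
from [0.4145 0.345  0.0968] az/th [-3.7 35.1]
4 rows to [0.4  0.25 0.25]
-33 -24 20 -0.015 0.044 0.007 62; -34 -24 19 -0.015 0.044 0.007 62; -35 -24 17 -0.015 0.044 0.007 62; -35 -24 15 -0.015 0.044 0.007 62
9 rows to [ 0.42 -0.15  0.25]
1 -44 2 -0.015 0.025 0.005 62; 1 -44 1 -0.015 0.025 0.005 62; 0 -44 1 -0.015 0.025 0.005 62; 0 -44 0 -0.015 0.025 0.005 62; -0 -44 -1 -0.015 0.025 0.005 62; -0 -44 -1 -0.015 0.025 0.005 62; -0 -44 -2 -0.015 0.025 0.005 62; -1 -44 -3 -0.015 0.025 0.005 62; -1 -44 -3 -0.015 0.025 0.005 62
5 rows to [ 0.4865 -0.3348  0.2184]
8 -38 7 -0.023 0.042 0.002 62; 8 -39 6 -0.023 0.042 0.002 62; 7 -39 5 -0.023 0.042 0.002 62; 7 -39 5 -0.023 0.042 0.002 62; 7 -39 4 -0.023 0.042 0.002 62
```

View pics/w7.png

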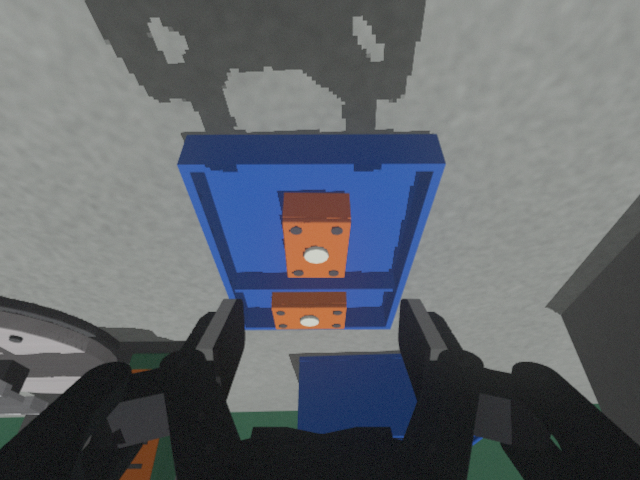

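The orange cover lies flat (top z 28–29 mm) in the large compartment (283–350, 192–278). On to the rail.

```bash
python3 -m handwheel '-33 -24 20 -0.015 0.044 0.007 62; -34 -24 19 -0.015 0.044 0.007 62; -35 -24 17 -0.015 0.044 0.007 62; -35 -24 15 -0.015 0.044 0.007 62; 1 -44 2 -0.015 0.025 0.005 62; 1 -44 1 -0.015 0.025 0.005 62; 0 -44 1 -0.015 0.025 0.005 62; 0 -44 0 -0.015 0.025 0.005 62'
python3 -m handwheel '-0 -44 -1 -0.015 0.025 0.005 62; -0 -44 -1 -0.015 0.025 0.005 62; -0 -44 -2 -0.015 0.025 0.005 62; -1 -44 -3 -0.015 0.025 0.005 62; -1 -44 -3 -0.015 0.025 0.005 62; 0 0 0 0 0 0 62; 0 0 0 0 0 0 62'
python3 - <<'E'
from h import *
plan([(rail([.0109,0,.0884+.13]),14.5,0,62)])
E
```

```text
clock: 10.3
position: [0.4078, 0.1029, 0.249]
ee_rot: [-0.019, 0.573, 0.017, 0.819]
ft_force: [0.8, 0.4, 0.0]
grip_width: 0.723
clock: 11.0
position: [0.4149, -0.1068, 0.2507]
ee_rot: [-0.042, 0.62, 0.045, 0.782]
ft_force: [0.6, 1.1, -0.0]
grip_width: 0.726
from [ 0.4149 -0.1068  0.2507] az/th [ 7.  13.2]
6 rows to [ 0.4866 -0.3348  0.2184]
7 -39 6 -0.022 0.038 0.004 62; 7 -39 5 -0.022 0.038 0.004 62; 7 -39 5 -0.022 0.038 0.004 62; 6 -40 4 -0.022 0.038 0.004 62; 6 -40 3 -0.022 0.038 0.004 62; 6 -40 3 -0.022 0.038 0.004 62
```

```bash
python3 -m handwheel '7 -39 6 -0.022 0.038 0.004 62; 7 -39 5 -0.022 0.038 0.004 62; 7 -39 5 -0.022 0.038 0.004 62; 6 -40 4 -0.022 0.038 0.004 62; 6 -40 3 -0.022 0.038 0.004 62; 6 -40 3 -0.022 0.038 0.004 62; 0 0 0 0 0 0 62; 0 0 0 0 0 0 62'
python3 - <<'E'
from h import *
c,pose=snap("wrist","w8")
print(pose,azth(R.from_quat(pose[1]).as_matrix()))
W=cloud(c,pose);col=c["color"].astype(int)
m=(col[...,2]>120)&(col[...,1]>90)&(col[...,0]<col[...,1]*.5)
print(m.sum())
m=cv2.erode(m.astype(np.uint8),np.ones((3,3)))>0
p=W[m];p=p[np.hypot(p[:,0]-.48,p[:,1]+.337)<.08];q=p
rng=np.random.default_rng(0);best=0
for k in range(300):
    a=p[rng.choice(len(p),3)];nn=np.cross(a[1]-a[0],a[2]-a[0]);L=np.linalg.norm(nn)
    if L<1e-6:continue
    nn/=L;nn*=np.sign(nn[2]);r=abs((p-a[0])@nn)<.0015
    if nn[2]>.7 and r.sum()>best:best=r.sum();q=p[r]
mu=q.mean(0);nn=np.linalg.svd(q-mu)[2][2];nn*=np.sign(nn[2])
print("n",nn,"tilt",np.degrees(np.arccos(nn[2])),"yaw",np.degrees(np.arctan2(nn[1],nn[0])),len(q),len(p))
ax=np.cross([0,0,1],nn);ax/=np.linalg.norm(ax);xx=np.cross(ax,nn)
uv=np.c_[(q-mu)@xx,(q-mu)@ax]*1000
r=cv2.minAreaRect(uv.astype(np.float32));print(r)
cen=mu+xx*r[0][0]/1000+ax*r[0][1]/1000;print("top centre",cen,"rim centre",cen-.024*nn)
E
```

```text
clock: 11.8
position: [0.467, -0.2853, 0.2212]
ee_rot: [-0.074, 0.695, 0.083, 0.711]
ft_force: [-0.2, 0.1, 0.6]
grip_width: 0.724
(array([ 0.46696742, -0.28525371,  0.22121118]), array([-0.07412462,  0.69462601,  0.08275842,  0.71073996])) [12.7  1.4]
1793
n [0.55996376 0.13155557 0.81800594] tilt 35.11432374398531 yaw 13.22106863186198 1334 1334
((-0.6435680389404297, 0.3520030975341797), (55.21308517456055, 37.644935607910156), 0.6075345873832703)
top centre [ 0.49033721 -0.33649997  0.10435184] rim centre [ 0.47689808 -0.3396573   0.0847197 ]
```

View pics/w8.png

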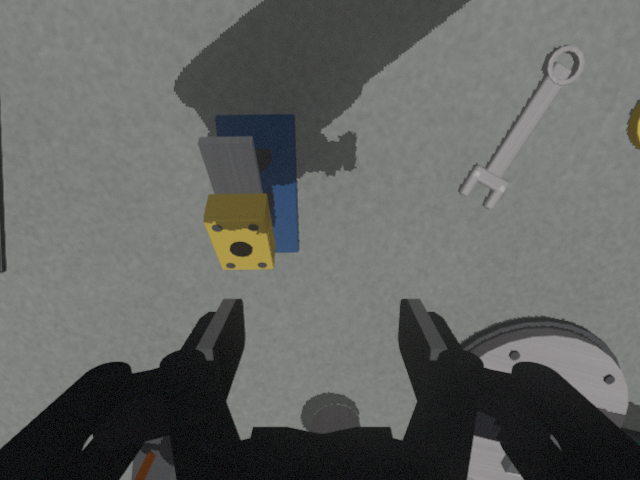

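```bash
sed -i 's/^rail=.*/rail=frame([.477,-.3393,0],13.3)/' h.py; python3 - <<'E'
from h import *
plan([(rail([.0109,0,.0884+.06]),13.3,0,62,4)])
E
```

```text
from [ 0.4674 -0.2843  0.2222] az/th [12.8  1.6]
4 rows to [ 0.4876 -0.3368  0.1484]
18 -14 1 -0.002 0.007 -0.003 62; 18 -14 2 -0.002 0.007 -0.003 62; 18 -14 2 -0.002 0.007 -0.003 62; 18 -14 2 -0.002 0.007 -0.003 62
```

```bash
python3 -m handwheel '18 -14 1 -0.002 0.007 -0.003 62; 18 -14 2 -0.002 0.007 -0.003 62; 18 -14 2 -0.002 0.007 -0.003 62; 18 -14 2 -0.002 0.007 -0.003 62; 0 0 0 0 0 0 62; 0 0 0 0 0 0 62'
python3 - <<'E'
from h import *
c,pose=snap("wrist","w9")
W=cloud(c,pose);col=c["color"].astype(int)
m=(col[...,2]>110)&(col[...,1]>80)&(col[...,0]<col[...,1]*.5)
m=cv2.erode(m.astype(np.uint8),np.ones((3,3)))>0
p=W[m];p=p[np.hypot(p[:,0]-.48,p[:,1]+.337)<.08];q=p
rng=np.random.default_rng(0);best=0
for k in range(500):
    a=p[rng.choice(len(p),3)];nn=np.cross(a[1]-a[0],a[2]-a[0]);L=np.linalg.norm(nn)
    if L<1e-6:continue
    nn/=L;nn*=np.sign(nn[2]);r=abs((p-a[0])@nn)<.0015
    if nn[2]>.7 and r.sum()>best:best=r.sum();q=p[r]
mu=q.mean(0);nn=np.linalg.svd(q-mu)[2][2];nn*=np.sign(nn[2])
print("tilt",np.degrees(np.arccos(nn[2])),"yaw",np.degrees(np.arctan2(nn[1],nn[0])),len(q),len(p))
ax=np.cross([0,0,1],nn);ax/=np.linalg.norm(ax);xx=np.cross(ax,nn)
uv=np.c_[(q-mu)@xx,(q-mu)@ax]*1000
r=cv2.minAreaRect(uv.astype(np.float32));print(r)
cen=mu+xx*r[0][0]/1000+ax*r[0][1]/1000;print("top centre",cen,"rim centre",cen-.024*nn)
plan([(rail([.0109,0,.0884]),13.3,0,62,3)])
E
```

```text
clock: 12.45
position: [0.4889, -0.3357, 0.1525]
ee_rot: [-0.083, 0.701, 0.082, 0.704]
ft_force: [0.4, -0.6, 1.2]
grip_width: 0.725
tilt 34.99260550125485 yaw 13.443683555096232 754 754
((-1.1456451416015625, -3.733074188232422), (29.207550048828125, 37.90858840942383), 1.5432026386260986)
top centre [ 0.50057994 -0.33484507  0.09715   ] rim centre [ 0.48719377 -0.33804489  0.07748858]
from [ 0.4891 -0.3358  0.1527] az/th [13.4  0.3]
3 rows to [ 0.4876 -0.3368  0.0884]
21 -0 -1 0.001 0.002 0.001 62; 21 -0 -1 0.001 0.002 0.001 62; 21 -0 -1 0.001 0.002 0.001 62
```

View pics/w9.png

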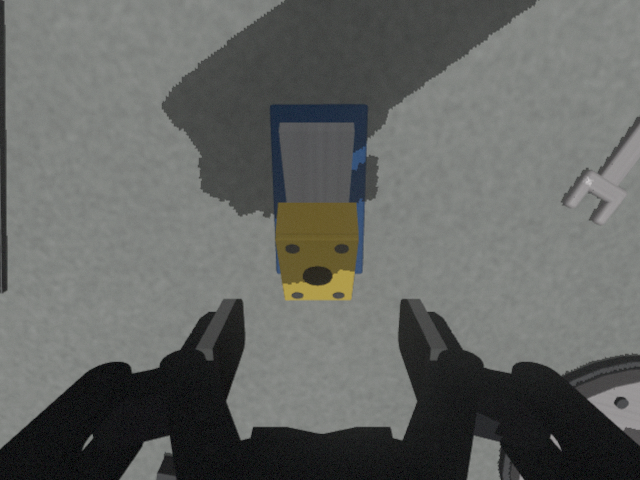

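```bash
python3 -m handwheel '21 -2 -0.5 0 0.002 0 62; 21 0 -0.5 0 0.002 0 62; 20 0 -0.5 0 0.002 0 62; 0 0 0 0 0 0 62; 0 0 0 0 0 0 62'
python3 - <<'E'
from h import *
c,pose=snap("wrist","w10")
plan([(rail([.0109,-.001,.0884]),13.3,0,62)])
E
```

```text
clock: 13.0
position: [0.488, -0.3389, 0.0903]
ee_rot: [-0.083, 0.703, 0.082, 0.701]
ft_force: [-0.4, -1.0, 0.0]
grip_width: 0.724
from [ 0.4882 -0.3393  0.0906] az/th [13.4 -0.2]
1 rows to [ 0.4878 -0.3378  0.0884]
2.2 1.6 -0.0 0.001 -0.003 0.003 62
```

View pics/w10.png

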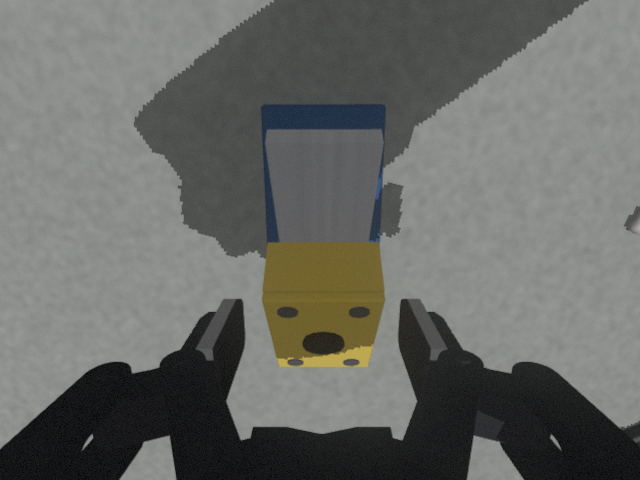

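```bash
python3 -m handwheel '2.5 0 -0.5 0 0 0 62; 0 0 0 0 0 0 30; 0 0 0 0 0 0 30; 0 0 0 0 0 0 30; 0 0 0 0 0 0 30; 0 0 0 0 0 0 30; 0 0 0 0 0 0 30' 40
python3 - <<'E'
from h import *
c,pose=snap("wrist","w11");print(pose,azth(R.from_quat(pose[1]).as_matrix()))
E
```

```text
clock: 13.75
position: [0.4871, -0.3397, 0.087]
ee_rot: [-0.083, 0.704, 0.081, 0.701]
ft_force: [-1.2, 1.9, 5.8]
grip_width: 0.46
(array([ 0.48705618, -0.33967897,  0.08700385]), array([-0.08268465,  0.70366744,  0.08137011,  0.70099521])) [13.3 -0.2]
```

View pics/w11.png

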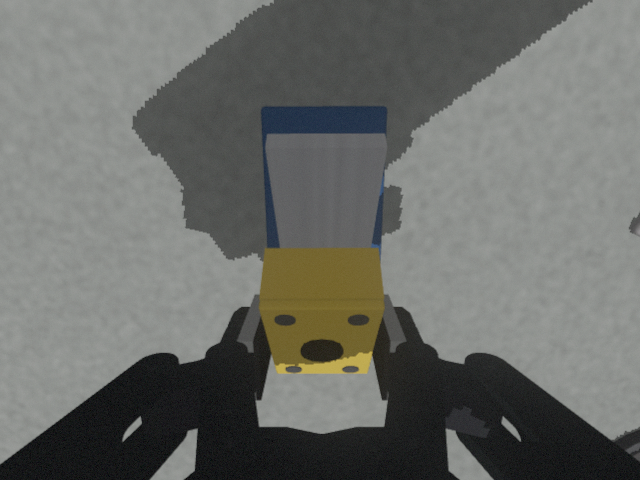

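```bash
python3 -m handwheel '-8 0 0 0 0 0 30; -20 0 0 0 0 0 30; -35 0 0 0 0 0 30; -35 0 0 0 0 0 30; 0 0 0 0 0 0 30'
cat > held.py <<'E'
from h import *
def held(name):
    c,pose=snap("wrist",name)
    T=c["T_tool_cam"];c2=dict(c);c2.pop("pp",0)
    W=cloud(c,(np.zeros(3),np.array([0,0,0,1.])))  # tool coords
    col=c["color"].astype(int)
    m=(col[...,2]>60)&(col[...,1]>45)&(col[...,0]<col[...,1]*.6);m[:200]=0;m[390:]=0;m[:,:245]=0;m[:,400:]=0
    m=cv2.erode(m.astype(np.uint8),np.ones((3,3)))>0
    p=W[m];p=p[~np.isnan(p[:,0])]
    n0=np.array([-c35,0,s35])
    rng=np.random.default_rng(0);best=0;q=None
    for k in range(600):
        a=p[rng.choice(len(p),3)];nn=np.cross(a[1]-a[0],a[2]-a[0]);L=np.linalg.norm(nn)
        if L<1e-7:continue
        nn/=L;nn*=np.sign(nn@n0);r=abs((p-a[0])@nn)<.001
        if nn@n0>.93 and r.sum()>best:best=r.sum();q=p[r]
    mu=q.mean(0);nn=np.linalg.svd(q-mu)[2][2];nn*=np.sign(nn@n0)
    print("n in tool",nn.round(3),"lean",np.degrees(np.arctan2(nn[2],-nn[0])).round(1),"roll",np.degrees(np.arcsin(nn[1])).round(1),len(q))
    xx=np.cross([0,1,0],nn);xx/=np.linalg.norm(xx);ax=np.cross(nn,xx)
    uv=np.c_[(q-mu)@xx,(q-mu)@ax]*1000
    r=cv2.minAreaRect(uv.astype(np.float32));print(r)
    cen=mu+xx*r[0][0]/1000+ax*r[0][1]/1000
    rim=cen-.024*nn;print("rim centre in tool mm",(rim*1000).round(1))
    return pose,rim,nn
if __name__=="__main__":
    import sys;held(sys.argv[1])
E
python3 held.py w12; python3 - <<'E'
from h import *
d=np.array([s35,0,-c35]);t=np.array([.006,0,.066+.02])
plan([((.49,-.2,.22),5,15,30),(press(t+[-.09,0,.02]),-3.2,35,30)])
E
```

```text
clock: 14.3
position: [0.4888, -0.3412, 0.1894]
ee_rot: [-0.084, 0.702, 0.08, 0.703]
ft_force: [0.6, 0.3, -0.7]
grip_width: 0.459
n in tool [-0.825 -0.001  0.565] lean 34.4 roll -0.0 5386
((7.314863204956055, -0.0998992919921875), (58.94731903076172, 38.7321891784668), 0.20844967663288116)
rim centre in tool mm [  1.8   0.2 -10.8]
from [ 0.4881 -0.3404  0.1869] az/th [13.3 -0.1]
4 rows to [ 0.49 -0.2   0.22]
-8 34 9 0.036 -0.066 -0.004 30; -8 34 8 0.036 -0.066 -0.004 30; -8 35 7 0.036 -0.066 -0.004 30; -7 35 6 0.036 -0.066 -0.004 30
6 rows to [0.5661 0.001  0.106 ]
22 32 10 0.022 -0.058 -0.010 30; 23 33 8 0.022 -0.058 -0.010 30; 23 33 6 0.022 -0.058 -0.010 30; 23 33 4 0.022 -0.058 -0.010 30; 22 34 2 0.022 -0.058 -0.010 30; 22 34 -0 0.022 -0.058 -0.010 30
```

View pics/w12.png

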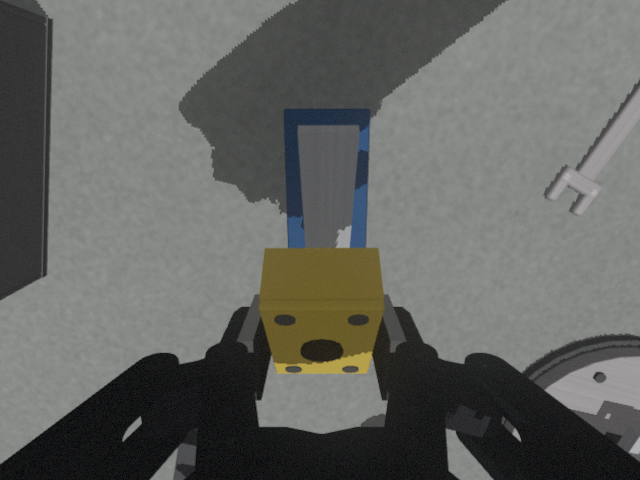

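```bash
python3 -m handwheel '-8 34 9 0.036 -0.066 -0.004 30; -8 34 8 0.036 -0.066 -0.004 30; -8 35 7 0.036 -0.066 -0.004 30; -7 35 6 0.036 -0.066 -0.004 30; 0 0 0 0 0 0 30'
python3 - <<'E'
from h import *
rim=np.array([1.8,.2,-10.8])/1000
tg=lambda v: press(v)-Rtool(-3.2,34.6)@rim
print(tg((0,0,.058)))
plan([(tg((-.09,0,.10)),-3.2,34.6,30,7)])
E
```

```text
clock: 14.85
position: [0.4886, -0.1941, 0.2175]
ee_rot: [-0.026, 0.607, 0.038, 0.793]
ft_force: [-0.3, -1.1, -0.1]
grip_width: 0.461
[ 0.65784432 -0.00433888  0.06561436]
from [ 0.4886 -0.1941  0.2175] az/th [ 5.2 15.1]
7 rows to [0.568  0.0007 0.1076]
19 27 9 0.019 -0.049 -0.010 30; 19 27 8 0.019 -0.049 -0.010 30; 19 27 6 0.019 -0.049 -0.010 30; 19 28 5 0.019 -0.049 -0.010 30; 19 28 3 0.019 -0.049 -0.010 30; 19 28 2 0.019 -0.049 -0.010 30; 19 28 1 0.019 -0.049 -0.010 30
```

```bash
python3 -m handwheel '19 27 9 0.019 -0.049 -0.010 30; 19 27 8 0.019 -0.049 -0.010 30; 19 27 6 0.019 -0.049 -0.010 30; 19 28 5 0.019 -0.049 -0.010 30; 19 28 3 0.019 -0.049 -0.010 30; 19 28 2 0.019 -0.049 -0.010 30; 19 28 1 0.019 -0.049 -0.010 30; 0 0 0 0 0 0 30'
python3 -m handwheel '0 0 0 0 0 0 30; 0 0 0 0 0 0 30'
python3 held.py w13
python3 - <<'E'
from h import *
c=load("w13");pose=(c["pp"],c["pq"]);W=cloud(c,pose)
m=(c["color"].min(-1)>90);p=W[m];p=p[(abs(p[:,2]-.065)<.003)&(np.hypot(p[:,0]-.65,p[:,1])<.06)]
print(len(p),cv2.minAreaRect((p[:,:2]*1000).astype(np.float32)))
rim=np.array([1.8,.2,-10.8])/1000
tg=lambda v: press(v)-Rtool(-3.2,34.6)@rim
plan([(tg((-.05,0,.085)),-3.2,34.6,30),(tg((0,0,.073)),-3.2,34.6,30)])
E
```

```text
clock: 15.65
position: [0.5643, -0.0116, 0.1072]
ee_rot: [0.008, 0.473, -0.028, 0.881]
ft_force: [-0.2, 0.2, -0.4]
grip_width: 0.459
clock: 15.85
position: [0.5659, -0.0151, 0.1107]
ee_rot: [0.008, 0.471, -0.029, 0.881]
ft_force: [0.2, -0.4, 0.0]
grip_width: 0.459
n in tool [-0.825  0.001  0.566] lean 34.4 roll 0.1 5550
((7.241886138916016, -0.1763591766357422), (38.964874267578125, 59.90962219238281), 89.95310974121094)
rim centre in tool mm [  1.5  -0.3 -10.7]
493 ((620.429931640625, 22.437000274658203), (13.359559059143066, 27.180936813354492), 86.64283752441406)
from [ 0.566  -0.0151  0.111 ] az/th [-3.4 33.8]
1 rows to [ 0.6079 -0.0015  0.0926]
38 16 24 0.004 -0.014 0.013 30
2 rows to [ 0.6578 -0.0043  0.0806]
19 -0 17 0 0 0 30; 19 -0 17 0 0 0 30
```

View pics/w13.png

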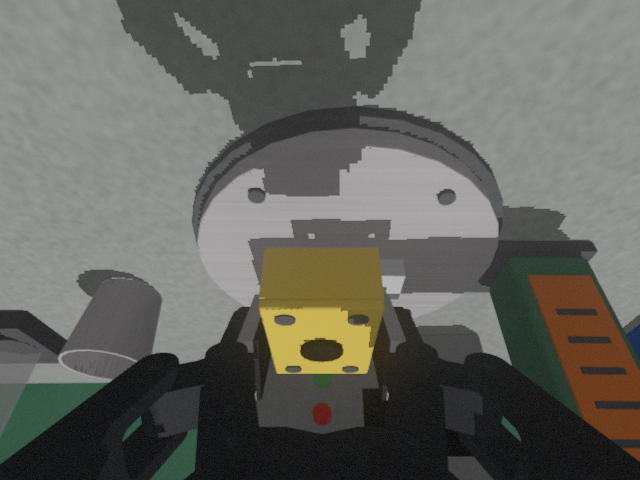

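```bash
python3 -m handwheel '19 8 12 0.002 -0.007 0.006 30; 19 8 12 0.002 -0.007 0.006 30; 15 0 13 0 0 0 30; 13 0 12 0 0 0 30; 0 0 0 0 0 0 30; 0 0 0 0 0 0 30'
python3 -m handwheel '0 0 0 0 0 0 30'
python3 held.py w14
python3 - <<'E'
from h import *
rim=np.array([1.7,0,-10.8])/1000
tg=lambda v: press(v)-Rtool(-3.2,34.6)@rim
plan([(tg((0,0,.073)),-3.2,34.6,30),(tg((0,0,.067)),-3.2,34.6,30)])
E
```

```text
clock: 16.5
position: [0.6441, -0.0034, 0.0837]
ee_rot: [0.013, 0.465, -0.025, 0.885]
ft_force: [0.5, -0.4, -0.6]
grip_width: 0.46
clock: 16.6
position: [0.6437, -0.0029, 0.0838]
ee_rot: [0.013, 0.465, -0.025, 0.885]
ft_force: [0.6, 0.5, -0.9]
grip_width: 0.458
n in tool [-0.825 -0.001  0.565] lean 34.4 roll -0.1 5468
((7.851512908935547, -0.06690025329589844), (60.207584381103516, 38.86378479003906), 0.02904444932937622)
rim centre in tool mm [  1.7  -0.1 -10.6]
from [ 0.6437 -0.0027  0.0839] az/th [-3.2 34.6]
1 rows to [ 0.6579 -0.0041  0.0805]
11 -1 10 0 0 0 30
1 rows to [ 0.6579 -0.0041  0.0745]
5 0 -3 0 0 0 30
```

View pics/w14.png

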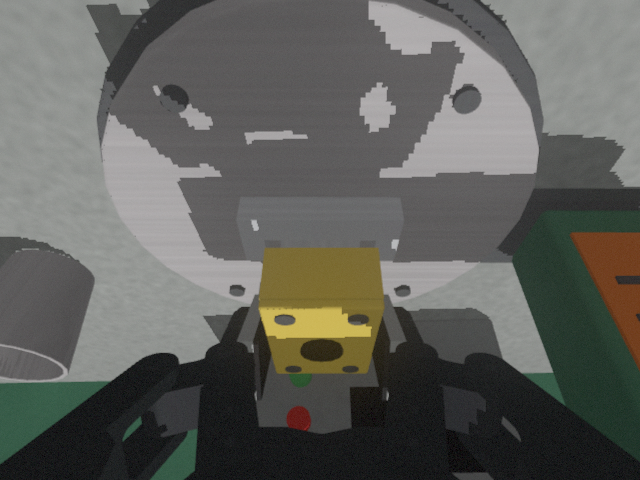

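```bash
python3 -m handwheel '11 -1 10 0 0 0 30; 3 0 -2 0 0 0 30; 0 0 0 0 0 0 30; 0 0 0 0 0 0 30'
python3 - <<'E'
from h import *
c,pose=snap("wrist","w15")
W=cloud(c,pose)
m=np.ones((480,640),bool);m[300:]=0
p=W[m];p=p[(abs(p[:,2]-.065)<.0025)&(np.hypot(p[:,0]-.62,p[:,1])<.05)]
print(len(p),cv2.minAreaRect((p[:,:2]*1000).astype(np.float32)))
rim=np.array([1.7,0,-10.7])/1000
tg=lambda v: press(v)-Rtool(-3.2,34.6)@rim
plan([(tg((0,0,.070)),-3.2,34.6,30),(tg((0,0,.066)),-3.2,34.6,30)])
E
```

```text
clock: 17.05
position: [0.6579, -0.0042, 0.0763]
ee_rot: [0.013, 0.465, -0.024, 0.885]
ft_force: [0.2, -0.3, -0.4]
grip_width: 0.461
6272 ((618.9786376953125, -2.046802520751953), (62.53819274902344, 28.153860092163086), 86.06200408935547)
from [ 0.6581 -0.0041  0.0765] az/th [-3.2 34.6]
1 rows to [ 0.6578 -0.0041  0.0775]
-1.0 -0.0 0.3 0.001 0 0 30
1 rows to [ 0.6578 -0.0041  0.0735]
3 0 -2 0 0 0 30
```

View pics/w15.png

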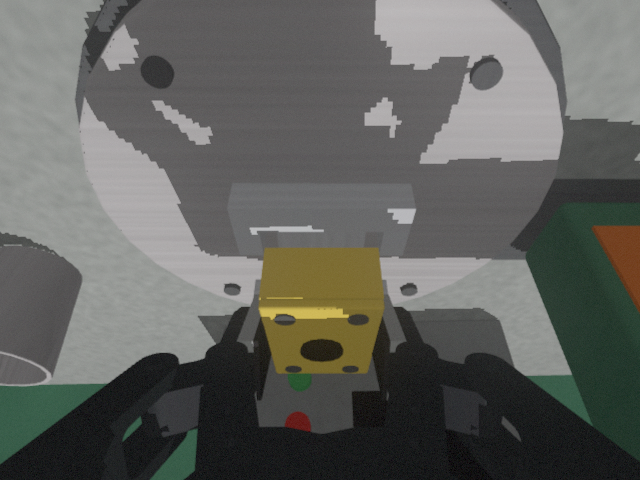

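```bash
python3 -m handwheel '2.5 0 -1.7 0 0 0 30; 2.5 0 -1.7 0 0 0 30; 0 0 0 0 0 0 30; 0 0 0 0 0 0 30'
python3 -m handwheel '2.5 0 -1.7 0 0 0 30; 0 0 0 0 0 0 30; 0 0 0 0 0 0 30'
```

```text
clock: 17.5
position: [0.6586, -0.0041, 0.0703]
ee_rot: [0.013, 0.465, -0.024, 0.885]
ft_force: [-0.4, 0.5, -0.2]
grip_width: 0.46
clock: 17.8
position: [0.6586, -0.0042, 0.0673]
ee_rot: [0.013, 0.465, -0.024, 0.885]
ft_force: [-1.3, -0.2, -1.0]
grip_width: 0.46
```

```bash
python3 -m handwheel '0.6 0 -1.3 0 0 0 30; 0 0 0 0 0 0 30; 0 0 0 0 0 0 30'
python3 -m handwheel '0.8 0 -0.6 0 0 0 30; 0 0 0 0 0 0 30; 0 0 0 0 0 0 30'
```

```text
clock: 18.1
position: [0.6581, -0.0041, 0.0663]
ee_rot: [0.013, 0.465, -0.024, 0.885]
ft_force: [0.3, 0.1, -1.4]
grip_width: 0.462
clock: 18.4
position: [0.658, -0.0041, 0.0652]
ee_rot: [0.013, 0.465, -0.024, 0.885]
ft_force: [0.3, 0.5, -0.7]
grip_width: 0.464
```

```bash
python3 -m handwheel '0.7 0 -0.5 0 0 0 30; 0 0 0 0 0 0 30; 0 0 0 0 0 0 30'
python3 held.py w16
```

```text
clock: 18.7
position: [0.6584, -0.0041, 0.0649]
ee_rot: [0.013, 0.464, -0.024, 0.885]
ft_force: [-1.3, -0.9, 4.0]
grip_width: 0.459
n in tool [-0.826 -0.001  0.564] lean 34.3 roll -0.0 5470
((8.121440887451172, -0.0688934326171875), (38.899810791015625, 61.00348663330078), 89.89126586914062)
rim centre in tool mm [  1.8  -0.1 -10.3]
```

View pics/w16.png

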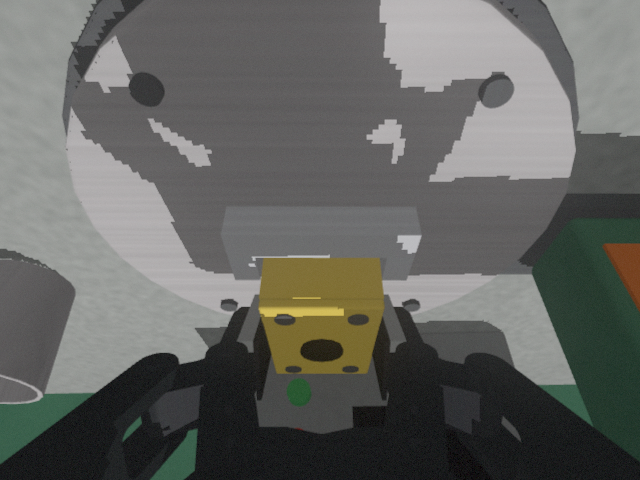

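Contact (4 N) with the cover between the stops at the expected height. Releasing and backing off along the tool axis.

```bash
python3 -m handwheel '0 0 0 0 0 0 44; 0 0 0 0 0 0 52; 0 0 0 0 0 0 60; 0 0 0 0 0 0 62; -15 0 0 0 0 0 62; -30 0 0 0 0 0 62; -40 0 0 0 0 0 62; -40 0 0 0 0 0 62'
python3 -m handwheel '0 0 0 0 0 0 62; 0 0 0 0 0 0 62'
python3 - <<'E'
from h import *
c,pose=snap("wrist","w17");W=cloud(c,pose)
col=c["color"].astype(int)
m=(col[...,2]>50)&(col[...,1]>35)&(col[...,0]<col[...,1]*.6);m[300:]=0;m[:150]=0;m[:,:270]=0;m[:,390:]=0
p=W[m];q=p[abs(p[:,2]-.082)<.004]
mu=q.mean(0);r=q-mu;nn=np.linalg.svd(r)[2][2];print(len(q),"n",nn.round(4),"z pct",np.percentile(q[:,2],[5,50,95]).round(4))
print(cv2.minAreaRect((q[:,:2]*1000).astype(np.float32)))
g=W[150:330].reshape(-1,3);g=g[(abs(g[:,2]-.065)<.003)&(np.hypot(g[:,0]-.65,g[:,1])<.06)];print("nest",cv2.minAreaRect((g[:,:2]*1000).astype(np.float32)))
cv2.imwrite("pics/w17z.png",cv2.resize(c["color"][160:320,230:430],None,fx=4,fy=3.7,interpolation=cv2.INTER_CUBIC)[:600])
for n in("top","side"):
    s,_=snap(n,n+"1")
E
```

```text
clock: 19.55
position: [0.586, -0.0005, 0.1677]
ee_rot: [0.013, 0.465, -0.025, 0.885]
ft_force: [0.6, -0.2, 0.8]
grip_width: 0.726
clock: 19.75
position: [0.5873, 0.0001, 0.1684]
ee_rot: [0.013, 0.464, -0.024, 0.886]
ft_force: [-0.0, -0.2, 0.5]
grip_width: 0.725
2685 n [-0.0131 -0.0024  0.9999] z pct [0.0801 0.0816 0.0824]
((650.547607421875, -3.7123165130615234), (39.375038146972656, 60.03217697143555), 87.4638671875)
nest ((650.3040771484375, -3.7929763793945312), (62.0129508972168, 91.0461196899414), 86.50767517089844)
```

View pics/w17z.png

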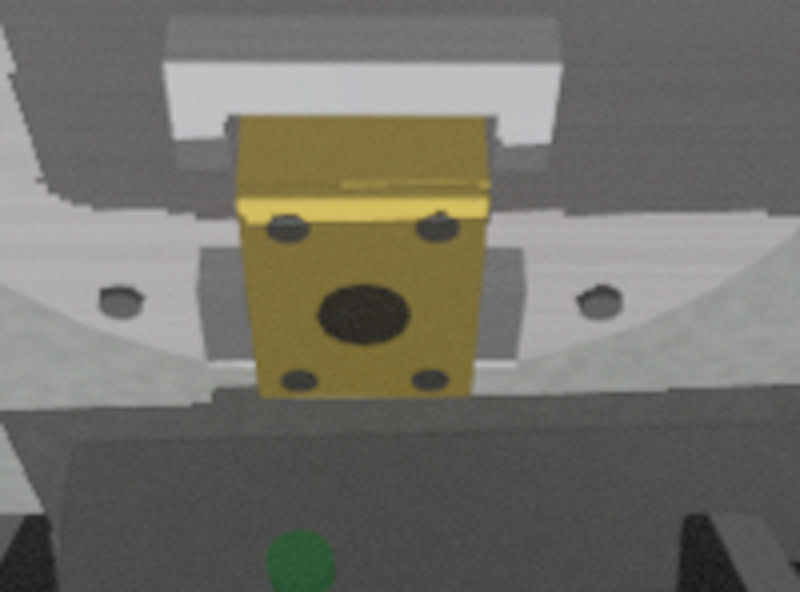

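View pics/side1.png

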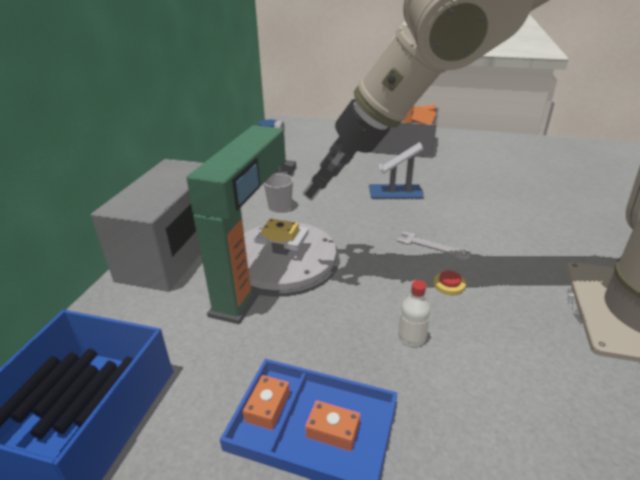

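```bash
python3 - <<'E'
from h import *
for n in("w1","w17"):
    c=load(n);W=cloud(c,(c["pp"],c["pq"]));col=c["color"].astype(int)
    m=(col[...,2]>50)&(col[...,0]<col[...,2]*.5);m[300:]=0;m[:150]=0;m[:,:270]=0;m[:,390:]=0
    m=cv2.erode(m.astype(np.uint8),np.ones((3,3)))>0
    q=W[m];q=q[abs(q[:,2]-.0815)<.0015]
    A=np.c_[q[:,:2]-[.65,-.004],np.ones(len(q))];print(n,np.linalg.lstsq(A,q[:,2],rcond=None)[0].round(4),len(q))
E
```

```text
w1 [0.0029 0.001  0.0816] 1726
w17 [0.0041 0.0015 0.0817] 2037
```

```bash
python3 -c "
from workcell import hand_in;print(hand_in())"
```

```text
the job is handed in; nothing more can be done
None
```

I moved both covers, in the order asked, and handed the job in at about 20 s of the 56 s allowed. My last checks showed no failures, though `hand_in` gives no verdict.

- **Reject:** the orange cover is in the tray's large compartment. It lies closed side up with its top at about 28.7 mm; a flat cover there should read 29 mm.
- **Yellow cover:** it sits rim down in the nest with its top at 81.7 mm, against 82 mm nominal and 81.6 mm for the orange cover when it was seated there. Its tilt is about 0.25°, its centre is within 0.5 mm of the nest's, and its yaw is within 1° of the nest's.
- **Forces:** the highest reading was about 21 N, when the reject touched the tray floor.
- **Left alone:** the press was not struck. In the last side picture the old reject, oil bottle, spanner and cup stand where they were. I compared these by eye, not by measurement.
- **Disagreement:** a first plane fit to the yellow cover's top gave a tilt of about 0.75°. I put that down to stray edge points, because with those removed it matched the orange cover's reading.

The gripper was open and clear of everything at hand-in.

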